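# Lock a filter cartridge in its cam holder

### The arm

A 7-joint arm with a two-finger parallel gripper is mounted at the origin on a cart in front of the work surface, level with it; the furniture and walls round the work are solid. World frame = base frame: x ahead of the robot, y to its left, z up, the work surface at z = 0. Lengths are in mm, angles in rad, forces in N, time in s.
With the tool pointing down it reaches from about 425 to 875 mm from the base axis. Payload 8.4 kg.
Tool frame: the origin (TCP) lies between the finger pads; the fingertips stand 17 mm ahead of it and the grasp point (between the pads) lies 2 mm behind it; x points along the fingers, z is the direction in which the jaws open and shut, and the axes are right-handed (so a half turn about x gives the same grasp; the last joint's range is limited). The gripper opens to 87 mm and grips with 3 to 60 N. Pads are 19 mm wide; open, the fingers measure 117 mm over their backs; the gripper's body (75 mm by 190 mm) begins 51 mm behind the grasp point.
Start: joints at [1.077, 0.333, 0.04, 1.465, -0.013, 1.343, -0.059], TCP at [249.981, -599.978, 239.546] pointing down, gripper open.
Joint ranges: [-2.58, 2.58], [-0.38, 2.09], [-1.3, 1.39], [0.25, 2.4], [-1.5, 4.64], [0.08, 2.09], [-2.65, 2.65]. Speed limits (rad/s): [2.22, 2.22, 2.79, 2.79, 3.14, 3.14, 3.14].

### API

Orientations are given as a unit quaternion [w, x, y, z].
In Python, from workcell import env, solve_ik, vision, sensors gives the robot as it stands. The module is installed in compiled form; this text tells all that it offers. Calls block until the motion is done:
- env.move_ptp(position, orientation): joint-space move of the TCP to a pose.
- env.move_straight(position, rot=None, rate=150): straight line of the TCP; rot=None keeps the orientation; rate is the mean speed in mm/s.
- env.goto_joints(angles): joint-space move.
- env.gripper_open() and env.grab(): open the fingers fully, or close them until they stop; the grip force is fixed at half the most.
- env.hold(seconds).
- solve_ik(position, orientation): joint angles nearest the present ones, or None.
- vision.capture(name): name is "scene" or "side" or "wrist"; returns (picture, depth): 400x640x3 uint8, blue, green, red; 400x640 float32, mm along the optical axis (not along the pixel's ray), 0 where there is no reading.
- vision.get_calibration(name): a dict with "fx", "fy", "cx", "cy" (pixels), "world_from_camera" (4x4, takes a point from camera to world coordinates); the wrist camera has in their place "mount" (4x4, takes a point from camera to tool coordinates, whose origin is the TCP and whose axes are the tool frame's). Camera axes: x right, y down, z forward; pixel columns grow to the right and rows downward; lengths in mm; the calibration is good to about 2 mm. A picture is of the moment at which its call begins: read the wrist's pose just before it. get_calibration takes no time and is no camera call.
A pose or a line that the arm cannot do raises env.IKError and nothing moves.
- env.close_job(): hands the job in, once; it reports no verdict.
Readings, each from a call of its own:
- sensors.get_clock(): time.
- sensors.get_joint_positions(): joint angles.
- sensors.get_joint_velocities(): joint speeds.
- sensors.get_effort(): joint torques, N m.
- sensors.get_tcp_pos(): TCP position.
- sensors.get_tcp_rot(): TCP orientation.
- sensors.get_wrist_force(): force on the tool from outside, world axes, zero at the start.
- sensors.get_ft_torque(): the same for the moment, N m.
- sensors.get_opening(): finger opening in mm.
Only numpy, scipy, OpenCV 4.12 (cv2) and the standard library are available. Lean on these libraries where they do the work, as an engineer would, in place of code of your own. Each camera call takes 0.05 s, during which the arm holds its last target.

### The job

Take the washed filter cartridge out of the drain rack and stand it upright in the bed of the steel cartridge holder, its port facing the rubber-faced sealing plate, while the cam lever is still open. Then turn the cam lever a full quarter turn clockwise to its stop, so that the cam draws the cartridge tight against the sealing plate and stays closed; leave the cup, the bottle and the tape roll where they are and do not let the cartridge tip over.

Things in the scene. Friction and masses are not known exactly. Their poses are not given: they have to be found in the camera images.
- cartridge_center (a point): centre of the filter cartridge, a loose upright grey box with rounded edges and two white bands: 50 mm along its x, 64 mm along its y, 70 mm tall (z), 0.25 to 0.5 kg; this point is 35 mm above its underside. Its round port is in its +x face; a white arrow on its top points to that face. At the start it stands upright in the rack, axes parallel to the rack's
- cartridge_port (a point): centre of the cartridge's port on its +x face, 25 mm in x from the cartridge's centre, 34 mm above its underside; x points out of the port
- rack: fixed steel drain rack; origin under its centre on the table. Floor plate 90 x 98 mm (x, y), 6 mm thick, on which the cartridge stands; two upright cheeks at y = +-37.5 mm, 6 mm thick, 34 mm long in x, top at 76 mm, level with the cartridge's top: they cover its y faces, so that the fingers can only take it by its x faces (50 mm apart)
- holder: fixed steel cartridge holder; origin on the table, x axis from the cam to the sealing plate. Plate 170 x 96 mm (x from -100 to +70 mm), 6 mm thick. Two low guide rails along x, 69 mm apart, flared at the top, at most 23 mm above the table. Sealing plate 75 mm high at the +x end, with a bracket behind; round cam and lever at the -x end
- bed_center (a point): point on the bed's surface (6 mm above the table) midway between the rails, x = -4 mm in the holder's frame: set the centre of the cartridge's underside here. Play at least 3 mm either way in x (cam open), 2.5 mm in y. Axes as the holder's
- seal_face (a point): middle of the sealing plate's rubber face (60 x 60 mm), 41 mm above the table, at x = +25 mm in the holder's frame when nothing presses on it; it gives up to 6 mm in +x against a spring (5 N at once, then 2.5 N per mm). The closed cam presses the cartridge about 3 mm into it
- cam_lever (a joint): lever angle, rad: about 0 (starts 0 to 0.15) is open, lever pointing to the holder's -x; grows clockwise seen from above; about 1.57 is closed, lever pointing to the holder's +y; stops at -0.1 and 1.65. Stays where left; needs up to 0.5 N m. The cam disc beneath (radius 24 mm, 12 mm off the axis, 24 to 50 mm above the table) pushes the cartridge at the sealing plate
- cam_axis (a point): point on the lever's vertical turning axis, 92 mm above the table (half-way up the lever bar); axes as the holder's
- lever_grip (a point): grip point on the cam lever, 48 mm out from the turning axis, 92 mm above the table, moving with the lever: a straight black bar 14 mm wide, 20 mm high (82 to 102 mm above the table), outer end 75 mm from the axis. This point's -x axis points outward along the bar. Fingertips lower than 76 mm above the table can hit the cartridge
- cup: bystander: lidded pale deli cup 74 mm across, 68 mm high, loose; origin under its centre
- bottle: bystander: pale squeeze bottle with black nozzle, 64 mm across, 216 mm high, loose; origin under its centre
- tape: bystander: brown tape roll lying flat, 92 mm across, 48 mm high, loose; origin under its centre
- seal_plate: the sprung steel sealing plate that carries the rubber face (70 mm wide, 68 mm high, 11 mm thick with the rubber); origin at the lower middle of its rubber face, 7 mm above the table, axes as the holder's
- cartridge: the same cartridge, origin at the centre of its underside. In the holder the sealing plate and the cam are close to its x faces, so it can only be let down held by its y faces (64 mm apart): take it from the rack by the x faces, put it down upright on the free table between rack and holder, and take it again the other way, in its upper half
Not all that is in view belongs to the job. What is shaped like the cartridge but blue or turquoise is not meant.

How it is judged (in metres and radians):
On the way:
1. the cartridge stands in the bed between the guide rails, port towards the sealing plate, with the cam still open (horizontal distance between cartridge_port and seal_face below 0.014 m and distance between cartridge_port and seal_face below 0.0145 m and angle between cartridge_center's own z axis and vertical below 0.08 rad and value of joint cam_lever below 0.5 rad), for 0.2 s.
At the end, for the whole second after the job is handed in: the cam lever is past 1.35 rad (a quarter turn) and at rest; the cartridge stands upright (within 0.06 rad) in the bed, its port within 6 mm of the middle of the sealing plate's face, pressed against the plate with more than 6 N, at rest (value of joint cam_lever above 1.35 rad and contact force between cartridge and seal_plate above 6 N and distance between cartridge_port and seal_face below 0.006 m and angle between cartridge_center's own z axis and vertical below 0.06 rad and linear speed of cartridge below 0.01 m/s and velocity of joint cam_lever below 0.05 rad/s); the robot touches nothing.
It fails at once if the cartridge tips over (angle between cartridge_center's own z axis and vertical above 0.8 rad).
It fails at once if the cup is moved more than 30 mm (distance of cup from where it was at the start of the episode above 0.03 m).
It fails at once if the bottle is moved more than 30 mm (distance of bottle from where it was at the start of the episode above 0.03 m).
It fails at once if the tape is moved more than 30 mm (distance of tape from where it was at the start of the episode above 0.03 m).
It also fails if it takes over 72 s, if anything falls off the work surface, if the arm or the gripper's body presses on something with over 40 N, if the wrist force passes 120 N, or if a joint passes its speed limit or range.

## Working session

There is one attempt and no reset: what is moved stays moved. The work goes in short steps, each a Python script; the robot and the scene stay as the last script left them, time stands still between calls to the robot, and variables do not carry over. Pictures are saved under pics/ and viewed, and the job is handed in when it is done.

```bash
mkdir -p pics; ls
python3 - <<'E'
from workcell import env, solve_ik, vision, sensors
import cv2,numpy as np
np.set_printoptions(precision=4,suppress=True)
for n in ["scene","side","wrist"]:
    p,d=vision.capture(n); cv2.imwrite(f"pics/{n}0.png",p); np.save(f"{n}0.npy",d)
    print(n,vision.get_calibration(n))
print(sensors.get_clock(),sensors.get_tcp_rot(),sensors.get_opening())
E
```

```text
pics
scene {'fx': 491.9031439023413, 'fy': 491.9031439023413, 'cx': 319.88703413861106, 'cy': 205.13687361580315, 'world_from_camera': array([[  -0.6189,   -0.4564,    0.6393, -270.3852],
       [  -0.7854,    0.3643,   -0.5004,  661.976 ],
       [  -0.0045,   -0.8118,   -0.5839,  869.4211],
       [   0.    ,    0.    ,    0.    ,    1.    ]])}
side {'fx': 361.36218733045524, 'fy': 361.36218733045524, 'cx': 320.1715342335862, 'cy': 201.77062354901747, 'world_from_camera': array([[ -0.8303,  -0.2866,   0.478 , 138.2302],
       [ -0.5572,   0.4049,  -0.725 , 742.3866],
       [  0.0143,  -0.8683,  -0.4959, 619.5265],
       [  0.    ,   0.    ,   0.    ,   1.    ]])}
wrist {'fx': 337.1968094549686, 'fy': 337.1968094549686, 'cx': 315.16607912917345, 'cy': 192.11132357807355, 'mount': array([[  -0.0001,   -0.297 ,    0.9549, -144.9107],
       [   0.0001,   -0.9549,   -0.297 ,   81.0182],
       [   1.    ,    0.    ,    0.0001,    1.2052],
       [   0.    ,    0.    ,    0.    ,    1.    ]])}
0.15 [ 0.588   0.3924  0.5887 -0.392 ] 87.006168206188
```

View pics/scene0.png

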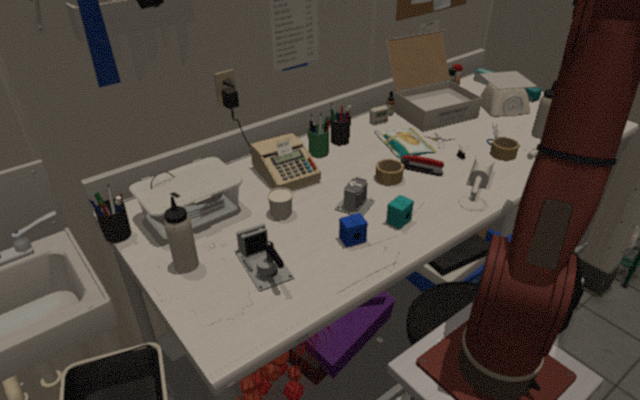

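View pics/side0.png

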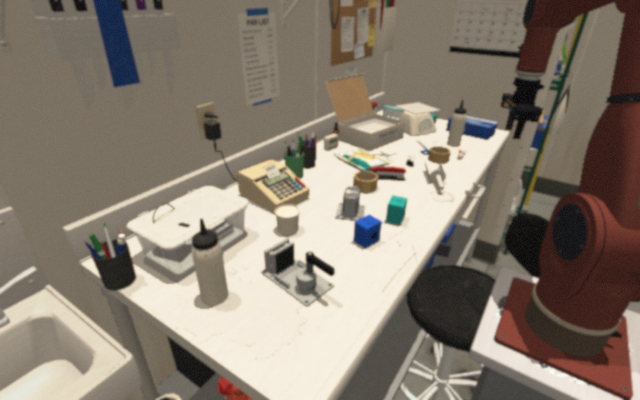

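View pics/wrist0.png

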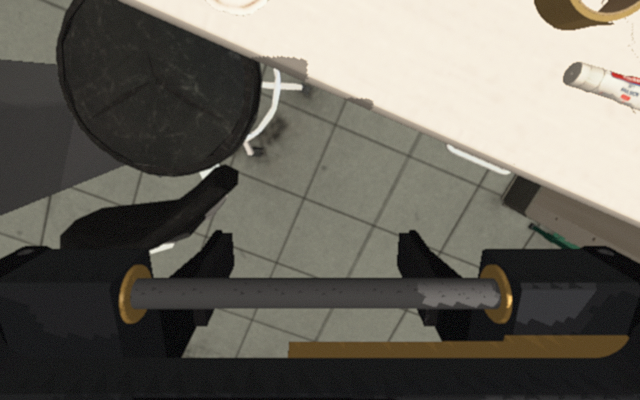

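The scene view shows the cartridge in its rack at (354,195), the holder at (262,258), the blue decoy at (353,230), the turquoise decoy at (400,212), the cup at (280,205), the tape at (389,172) and the bottle at (180,235). I'll localise these roughly and zoom in.

```bash
cat > h.py <<'E'
from workcell import env, solve_ik, vision, sensors
import cv2,numpy as np
from scipy.spatial.transform import Rotation as R
np.set_printoptions(precision=3,suppress=True)
def quat(Rm): 
    q=R.from_matrix(Rm).as_quat(); return [q[3],q[0],q[1],q[2]]
def toolR(psi):
    "tool down, jaw axis (tool z) at world heading psi"
    x=np.array([0,0,-1.]); z=np.array([np.cos(psi),np.sin(psi),0]); y=np.cross(z,x)
    return np.c_[x,y,z]
def tcp():
    T=np.eye(4); q=sensors.get_tcp_rot(); T[:3,:3]=R.from_quat([q[1],q[2],q[3],q[0]]).as_matrix(); T[:3,3]=sensors.get_tcp_pos(); return T
def cam(name,T=None):
    c=vision.get_calibration(name)
    K=(c['fx'],c['fy'],c['cx'],c['cy'])
    W=np.array(c['world_from_camera']) if name!='wrist' else T@np.array(c['mount'])
    return K,W
def ray(K,W,u,v,z):
    d=W[:3,:3]@np.array([(u-K[2])/K[0],(v-K[3])/K[1],1.]); o=W[:3,3]
    return o+d*(z-o[2])/d[2]
def cloud(K,W,d):
    v,u=np.mgrid[:d.shape[0],:d.shape[1]]
    P=np.stack([(u-K[2])/K[0]*d,(v-K[3])/K[1]*d,d],-1)@W[:3,:3].T+W[:3,3]
    P[d<=0]=np.nan; return P
def proj(K,W,p):
    q=np.linalg.inv(W)@np.r_[p,1]; return K[0]*q[0]/q[2]+K[2],K[1]*q[1]/q[2]+K[3]
E
python3 - <<'E'
from h import *
for n,pts in dict(scene=dict(cart=(354,185,76),hold=(262,268,6),cup=(280,197,68),bottle=(180,262,0),tape=(389,167,48),blue=(353,225,70),turq=(400,203,70)),side=dict(cart=(351,195,76),hold=(297,283,6),cup=(287,212,68),tape=(366,177,48),blue=(368,225,70),turq=(397,202,70))).items():
    K,W=cam(n)
    for k,(u,v,z) in pts.items(): print(n,k,ray(K,W,u,v,z))
for n,(x,y,w,h) in dict(scene=(220,150,200,150),side=(240,160,200,150)).items():
    p=cv2.imread(f"pics/{n}0.png")[y:y+h,x:x+w]; cv2.imwrite(f"pics/{n}0z.png",cv2.resize(p,None,fx=4,fy=4,interpolation=cv2.INTER_CUBIC))
E
```

```text
scene cart [ 615.273 -158.529   76.   ]
scene hold [551.149 207.818   6.   ]
scene cup [709.424  39.598  68.   ]
scene bottle [709.642 360.031   0.   ]
scene tape [ 655.134 -344.346   48.   ]
scene blue [480.052 -35.843  70.   ]
scene turq [ 473.111 -204.581   70.   ]
side cart [ 606.881 -143.895   76.   ]
side hold [552.082 211.973   6.   ]
side cup [715.424  42.252  68.   ]
side tape [ 654.191 -340.511   48.   ]
side blue [487.693 -29.898  70.   ]
side turq [ 473.754 -196.687   70.   ]
```

View pics/scene0z.png

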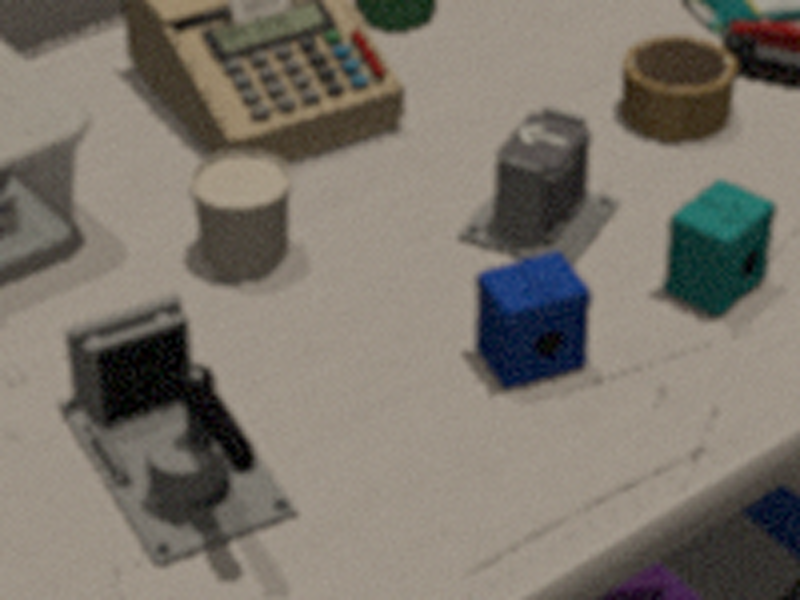

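View pics/side0z.png

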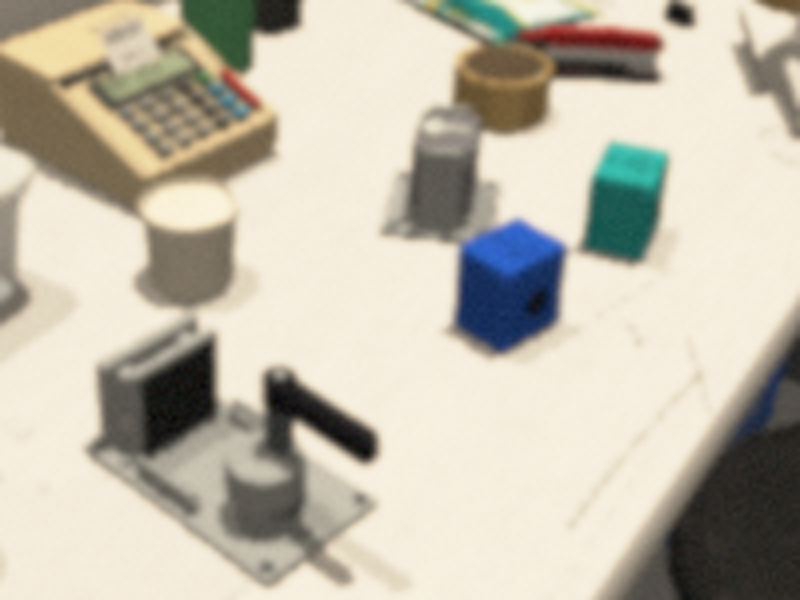

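The zooms show the cartridge's arrow pointing left at about scene (356,183). In the side view the lever points away from the sealing plate, so the cam is open. Next I'll take wrist views of the rack and the holder.

```bash
cat > look.py <<'E'
from h import *
import sys,pickle
def look(x,y,psi,name,z=300,off=57):
    Rm=toolR(psi); p=np.array([x,y,z])+off*Rm[:,1]
    env.move_ptp(p.tolist(),quat(Rm)); env.hold(0.2)
    T=tcp(); pic,d=vision.capture("wrist")
    cv2.imwrite(f"pics/{name}.png",pic); pickle.dump((T,pic,d),open(name+".pkl","wb"))
    print(name,T[:3,3],sensors.get_clock(),sensors.get_joint_positions())
E
python3 - <<'E'
from look import *
look(610,-152,-0.25,"rackw")
look(552,208,0.36,"holdw")
E
```

```text
rackw [623.977 -97.531 299.894] 2.65 [ 0.461  0.314 -0.488  1.397  0.146  1.466 -0.273]
holdw [532.676 260.081 299.848] 4.2833 [ 0.125  0.285 -0.807  1.484  0.206  1.461 -0.327]
```

View pics/rackw.png

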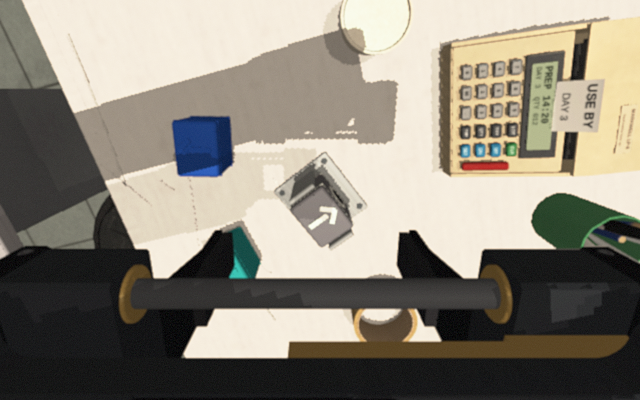

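View pics/holdw.png

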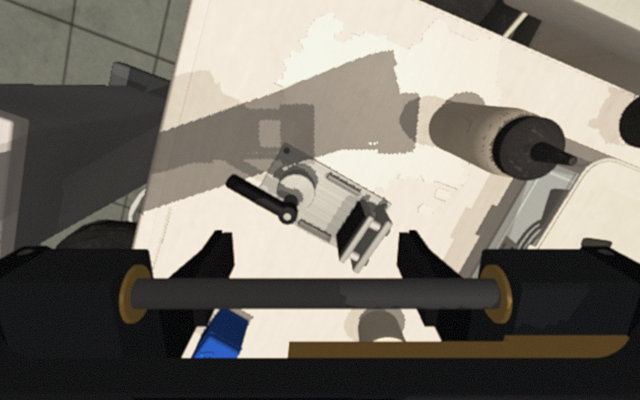

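The wrist view at the rack shows the cartridge top with its arrow at (322,218), pointing up and right. The holder view shows the sealing plate at (365,235) and the lever running from its pivot at (288,215) out to (232,182). I'll measure both from the depth layers.

```bash
cat > meas.py <<'E'
from h import *
import pickle
def layer(name,z0,z1,c,r,top=None):
    T,pic,d=pickle.load(open(name+".pkl","rb")); K,W=cam("wrist",T); P=cloud(K,W,d)
    m=(P[...,2]>z0)&(P[...,2]<z1)&(np.hypot(P[...,0]-c[0],P[...,1]-c[1])<r)
    return P,m,pic
def rect(P,m):
    q=P[m][:,:2].astype(np.float32); (c,s,a)=cv2.minAreaRect(q); return np.array(c),s,a,len(q),np.nanmedian(P[m][:,2])
E
python3 - <<'E'
from meas import *
P,m,pic=layer("rackw",66,90,(610,-152),70); print("carttop",rect(P,m))
P,m,pic=layer("rackw",-3,3,(560,-100),40); print("table",np.nanmedian(P[m][:,2]),m.sum())
P,m,pic=layer("holdw",66,80,(552,208),120); print("seal top",rect(P,m))
P,m,pic=layer("holdw",88,112,(552,208),120); print("lever",rect(P,m))
P,m,pic=layer("holdw",3.5,10,(552,208),130); print("base",rect(P,m))
for n in("rackw","holdw"):
    T,pic,d=pickle.load(open(n+".pkl","rb"))
    cv2.imwrite(f"pics/{n}z.png",cv2.resize(pic[140:300,220:420],None,fx=4,fy=3.7,interpolation=cv2.INTER_CUBIC))
E
```

```text
carttop (array([ 613.828, -162.978]), (50.43950653076172, 81.62710571289062), 22.809621810913086, 2622, np.float64(75.80214955755307))
table -0.5276349727822094 2543
seal top (array([585.726, 204.572]), (77.87467956542969, 131.17257690429688), 67.1332015991211, 1147, np.float64(71.65102001176683))
lever (array([490.247, 204.176]), (21.034542083740234, 85.31413269042969), 81.91980743408203, 1253, np.float64(101.29114267201732))
base (array([564.793, 195.811]), (96.33718872070312, 169.27906799316406), 80.27777862548828, 4086, np.float64(5.923250208683697))
```

View pics/rackwz.png

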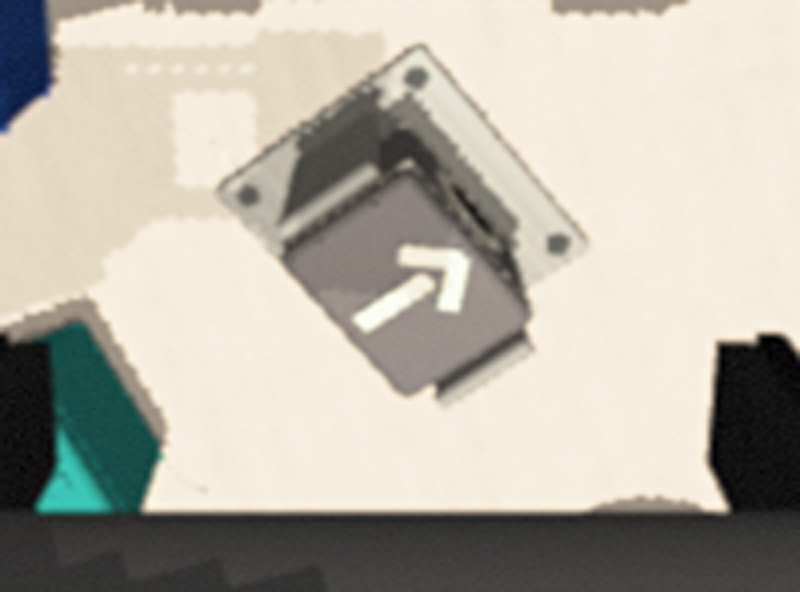

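View pics/holdwz.png

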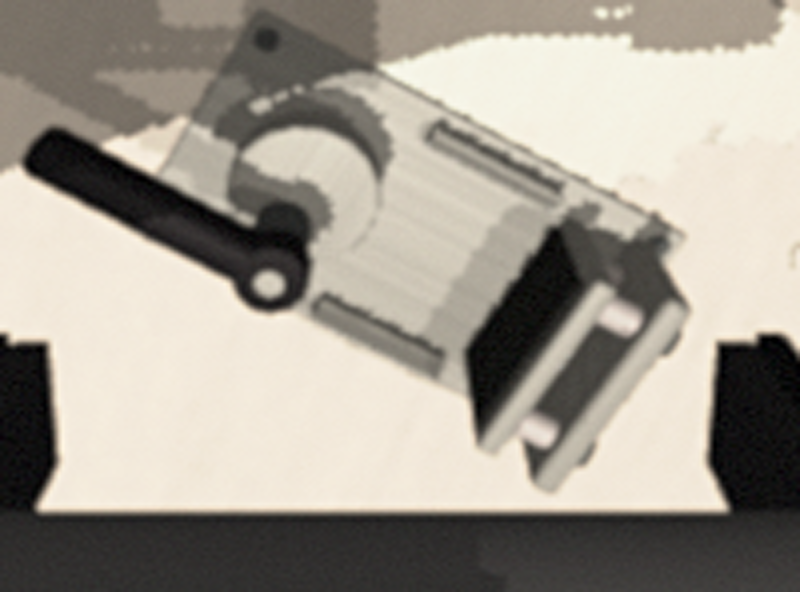

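Run:
```python
from meas import *
def t(x,y,z,psi,n):
    for k in (0,180):
        q=solve_ik([x,y,z],quat(toolR(np.radians(psi+k)))); print(n,psi+k,None if q is None else np.array(q))
for psi in(80.3,): t(575,194,320,psi,"look")
t(613.8,-163,58,22.8,"rack"); t(590,45,58,-9.7,"put"); t(590,45,58,80.3,"regrasp"); t(575.6,194,60,80.3,"ins")
t(480,205,97,80,"push"); t(540,260,97,80,"push2");t(480,205,97,-10,"push"); t(540,260,97,-10,"push2")
```

```text
look 80.3 [ 0.315  0.344 -0.929  1.411  0.274  1.521  0.802]
look 260.3 [-0.006  0.255 -0.486  1.427  0.118  1.489 -2.228]
rack 22.8 [ 0.737  0.562 -0.721  1.662  0.411  1.075  0.291]
rack 202.8 [ 0.344  0.461 -0.196  1.683  0.103  1.007 -2.631]
put -9.7 [ 0.342  0.448 -0.607  1.777  0.297  1.009 -0.548]
put 170.3 [ 0.659  0.622 -1.056  1.763  0.599  1.119  2.379]
regrasp 80.3 [ 0.483  0.502 -0.793  1.771  0.409  1.041  0.941]
regrasp 260.3 [ 0.168  0.407 -0.388  1.786  0.181  0.984 -2.032]
ins 80.3 [ 0.258  0.549 -0.843  1.728  0.46   1.074  0.664]
ins 260.3 [-0.061  0.437 -0.417  1.744  0.205  1.004 -2.294]
push 80 [ 0.316  0.336 -0.925  1.903  0.308  1.052  0.659]
push 260 [-0.019  0.245 -0.525  1.917  0.144  1.016 -2.353]
push2 80 [ 0.175  0.499 -0.889  1.719  0.423  1.129  0.557]
push2 260 [-0.143  0.386 -0.465  1.734  0.194  1.067 -2.418]
push -10 [ 0.155  0.282 -0.727  1.91   0.217  1.03  -0.84 ]
push 170 [ 0.497  0.451 -1.175  1.897  0.466  1.107  2.106]
push2 -10 [ 0.025  0.432 -0.681  1.726  0.302  1.091 -0.926]
push2 170 [ 0.336  0.632 -1.151  1.712  0.614  1.211  1.995]
```

Run:
```python
from look import *
look(565,196,np.radians(80.3),"hold80",z=290)
look(565,196,np.radians(260.3),"hold260",z=290)
from meas import *
for n in ("holdw","hold80","hold260"):
    c0=(565,196)
    P,m,pic=layer(n,3.2,10,c0,105); c,s,a,k,z=rect(P,m)
    print(n,"base",c,s,a,k,z)
    P,m,pic=layer(n,70,79,c0,90); print(" seal",rect(P,m))
    P,m,pic=layer(n,94,112,c0,130); print(" lever",rect(P,m))
    cv2.imwrite(f"pics/{n}f.png",pic)
```

```text
hold80 [508.822 205.911 290.023] 5.5833 [ 0.369  0.212 -0.955  1.599  0.174  1.422  0.8  ]
hold260 [621.174 186.372 290.024] 8.375 [-0.013  0.35  -0.463  1.37   0.155  1.458 -2.209]
holdw base [561.521 199.678] (117.23065948486328, 168.7125244140625) 71.99588012695312 4105 6.02606713219177
 seal (array([579.064, 195.661]), (78.96038055419922, 126.27589416503906), 80.5336685180664, 952, np.float64(72.39738981359875))
 lever (array([492.21 , 206.067]), (21.034713745117188, 85.26972198486328), 81.92709350585938, 1120, np.float64(101.44457879537745))
hold80 base [567.858 212.02 ] (121.50885009765625, 169.8285675048828) 80.29042053222656 4824 5.970513430706234
 seal (array([579.581, 196.749]), (77.95801544189453, 122.28589630126953), 80.0562515258789, 980, np.float64(72.2957623633701))
 lever (array([490.552, 208.07 ]), (20.78987693786621, 84.73883819580078), 80.88190460205078, 1240, np.float64(101.52130595699683))
hold260 base [564.152 195.457] (95.9991226196289, 169.13417053222656) 80.26355743408203 4386 5.97817135338741
 seal (array([581.376, 192.772]), (78.57740020751953, 116.3757553100586), 80.27132415771484, 1234, np.float64(72.15965575865627))
 lever (array([490.944, 206.69 ]), (21.164533615112305, 84.74215698242188), 76.2009506225586, 514, np.float64(101.75677820215236))
```

Run:
```python
from meas import *
h=np.radians(-9.73); ex=np.array([np.cos(h),np.sin(h)]); ey=np.array([-ex[1],ex[0]])
O=np.array([564.5,195.6])+15*ex
print("O",O)
for n in ("holdw","hold80","hold260"):
    P,m,pic=layer(n,-100,200,O,200)
    q=(P[...,:2]-O); X=q@ex; Y=q@ey; Z=P[...,2]
    b=(Z>3.5)&(Z<8)
    for nm,s,v in (("y@x-80..60",b&(abs(X+15)<80)&(abs(Y)<53),Y),("x@|y|<40",b&(abs(Y)<40)&(abs(X+15)<92),X)):
        print(n,nm,np.percentile(v[s],[0.1,.5,2,98,99.5,99.9]))
    s=(Z>20)&(Z<68)&(X>15)&(X<60)&(abs(Y)<30); hst,e=np.histogram(X[s],np.arange(15,60,1)); print(" sealface X",[(int(a),int(b)) for a,b in zip(e,hst) if b>15])
    s=(Z>72)&(Z<78)&(X>20)&(X<70)&(abs(Y)<60); print(" sealtop X",np.percentile(X[s],[.5,2,50,98]),"Y",np.percentile(Y[s],[.5,2,98,99.5])) if s.sum() else 0
    s=(Z>97)&(Z<106)&(abs(X)<180)&(abs(Y)<60); print(" lever X",np.percentile(X[s],[.5,2,98,99.5]))
    for lo in (-130,-115,-100,-85,-70):
        t=s&(X>lo)&(X<lo+15)
        if t.sum(): print("   ",lo,np.percentile(Y[t],[2,50,98]))
    s=(Z>14)&(Z<26)&(X>-45)&(X<22); yy=Y[s]; print(" rails inner",np.percentile(yy[yy<0],[2,50,98]),np.percentile(yy[yy>0],[2,50,98]))
```

```text
O [579.284 193.065]
holdw y@x-80..60 [-45.014 -43.43  -35.008  49.707  50.234  50.556]
holdw x@|y|<40 [-97.609 -97.164 -95.754  43.087  52.571  69.491]
 sealface X [(26, 89), (27, 378), (49, 16), (51, 16), (52, 94), (53, 247)]
 sealtop X [27.594 29.799 34.905 60.753] Y [-33.502 -30.361  36.967  38.709]
 lever X [-129.737 -128.169  -47.88   -46.447]
    -130 [-5.377  1.869  7.065]
    -115 [-5.812  1.28   6.874]
    -100 [-6.214  0.951  6.516]
    -85 [-6.592  0.568  5.989]
    -70 [-10.534  -0.007   8.579]
 rails inner [-223.089  -37.337  -31.862] [37.257 42.412 44.891]
hold80 y@x-80..60 [-43.934 -43.63  -42.695  50.643  51.475  51.818]
hold80 x@|y|<40 [-99.293 -98.427 -97.117  35.755  53.071  60.442]
 sealface X [(25, 495), (26, 195), (28, 29), (51, 221), (52, 108)]
 sealtop X [26.329 28.196 33.252 59.602] Y [-34.015 -30.44   37.633  40.044]
 lever X [-132.15  -130.584  -50.061  -48.395]
    -130 [-4.698  1.197  8.065]
    -115 [-5.792  0.693  7.133]
    -100 [-5.896  0.678  7.206]
    -85 [-5.965  0.16   7.263]
    -70 [-10.053   0.128   9.374]
 rails inner [-381.228 -218.671  -30.863] [38.433 42.22  46.166]
hold260 y@x-80..60 [-48.06  -47.703 -46.956  46.663  47.522  47.754]
hold260 x@|y|<40 [-99.657 -99.153 -95.859  67.916  69.039  69.141]
 sealface X [(35, 337), (38, 19), (39, 18), (40, 18), (41, 17), (42, 16), (43, 18), (44, 16), (45, 16), (46, 19), (47, 16)]
 sealtop X [25.682 28.154 33.258 58.231] Y [-35.778 -34.026  34.149  36.052]
 lever X [-131.502 -129.716  -47.983  -47.569]
    -130 [-9.224 -2.165  3.676]
    -85 [-10.001  -4.302   2.404]
    -70 [-14.231  -4.243   5.686]
 rails inner [-416.053 -249.721  -34.688] [34.25  38.547 42.102]
```

View pics/hold260f.png

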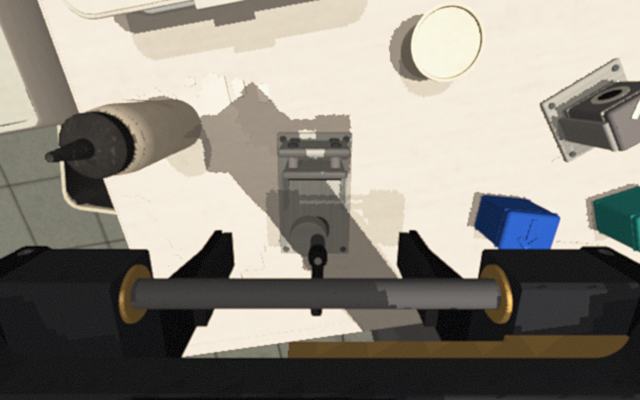

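View pics/hold80f.png

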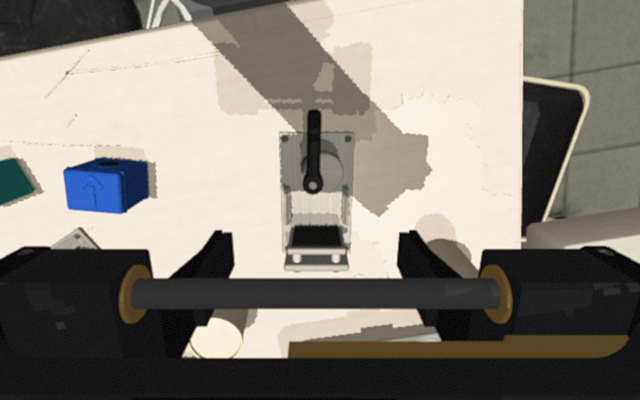

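The holder heading is −9.73°. Comparing the views at opposite wrist headings shows a camera bias of about 2 mm along the jaw axis, which I correct for. Next I'll grasp the cartridge in the rack.

```bash
cat >> h.py <<'E'
H=np.radians(-9.73); EX=np.array([np.cos(H),np.sin(H)]); EY=np.array([-EX[1],EX[0]])
O=np.array([579.5,194.95])
def hw(x,y): return O+x*EX+y*EY
def st(tag): print(tag,"t",round(sensors.get_clock(),2),"tcp",np.array(sensors.get_tcp_pos()),"open",round(sensors.get_opening(),2),"F",np.array(sensors.get_wrist_force()))
E
python3 - <<'E'
from h import *
p=[611.9,-162.5]; q=quat(toolR(np.radians(22.81)))
env.move_ptp([*p,160],q); st("above")
env.move_straight([*p,46],rate=120); st("down")
env.grab(); st("grab")
env.move_straight([*p,145],rate=120); env.hold(.1); st("lift")
pic,d=vision.capture("side"); cv2.imwrite("pics/lift.png",pic[100:300,220:480])
E
```

```text
above t 10.61 tcp [ 612.14  -161.908  160.193] open 87.04 F [-0.54   0.306 -0.654]
down t 11.71 tcp [ 612.539 -162.537   46.893] open 86.92 F [-0.537 -0.091  0.213]
grab t 12.43 tcp [ 612.171 -162.375   46.123] open 49.97 F [ 2.18  -0.007 -0.038]
lift t 13.5 tcp [ 611.283 -162.406  143.856] open 49.88 F [-0.079 -0.182 -2.337]
```

View pics/lift.png

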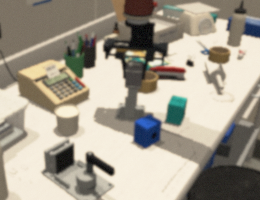

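The crop shows the cartridge lifted in the gripper at about (133,90), and the opening reads 49.9 mm. Next I'll set it down turned to the holder's heading.

Run:
```python
from h import *
p=[590,45]; q=quat(toolR(H))
env.move_ptp([*p,140],q); st("above")
env.move_straight([*p,52],rate=120); 
env.move_straight([*p,40.6],rate=40); env.hold(.1); st("down")
env.gripper_open(); st("rel")
env.move_straight([*p,150],rate=150)
env.move_ptp([*(np.array(p)+57*toolR(H+np.pi/2)[:,1][:2]),250],quat(toolR(H+np.pi/2))); env.hold(.2)
import pickle
T=tcp(); pic,d=vision.capture("wrist"); cv2.imwrite("pics/put.png",pic); pickle.dump((T,pic,d),open("put.pkl","wb")); st("look")
from meas import *
P,m,pic=layer("put",62,78,p,60); r=rect(P,m); print(r, "corrected",r[0]-2*toolR(H+np.pi/2)[:2,2])
```

```text
above t 14.4 tcp [590.122  44.146 139.786] open 49.82 F [ 0.845  0.345 -2.845]
down t 15.82 tcp [589.883  45.025  40.53 ] open 49.8 F [ 0.714 -0.746 -2.714]
rel t 16.72 tcp [589.991  44.979  40.591] open 87.02 F [-0.765  0.753  0.339]
look t 19.26 tcp [533.808  54.649 249.797] open 87.38 F [-0.366  0.354 -0.232]
(array([588.787,  42.815]), (63.93233871459961, 49.834041595458984), 79.50709533691406, 2732, np.float64(69.6531422492906)) corrected [588.449  40.844]
```

View pics/put.png

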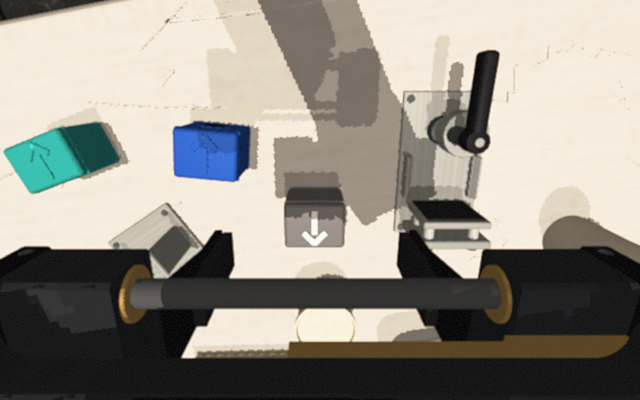

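In the wrist view the cartridge stands upright at (315,220), its arrow pointing down the image, which is holder +x. I'll regrasp it by the y faces and insert it.

Run:
```python
from h import *
import pickle
q=quat(toolR(H+np.pi/2)); p=np.array([590,45])-4*EY
env.move_ptp([*p,150],q)
env.move_straight([*p,48],rate=120); st("down")
env.grab(); st("grab")
env.move_straight([*p,140],rate=120); st("lift")
b=hw(-4,0)
env.move_straight([*b,140],rate=150); env.hold(.2); st("over bed")
T=tcp(); pic,d=vision.capture("wrist"); cv2.imwrite("pics/over.png",pic)
pic,d=vision.capture("side"); cv2.imwrite("pics/over_s.png",cv2.resize(pic[200:330,220:400],None,fx=4,fy=4,interpolation=cv2.INTER_CUBIC))
```

```text
down t 20.79 tcp [589.921  41.298  48.866] open 87.02 F [ 0.132 -0.082  0.925]
grab t 21.33 tcp [589.606  41.482  48.375] open 63.67 F [-0.093  1.959  2.235]
lift t 22.25 tcp [588.786  40.786 139.15 ] open 63.79 F [-1.018  0.597 -2.674]
over bed t 23.63 tcp [575.841 194.622 139.948] open 63.85 F [-0.231 -0.171 -2.358]
```

View pics/over.png

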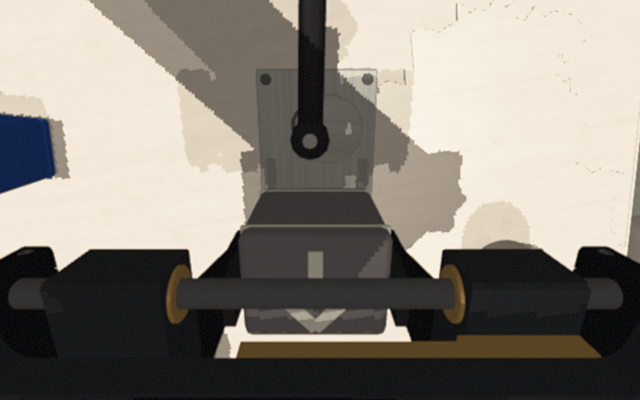

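View pics/over_s.png

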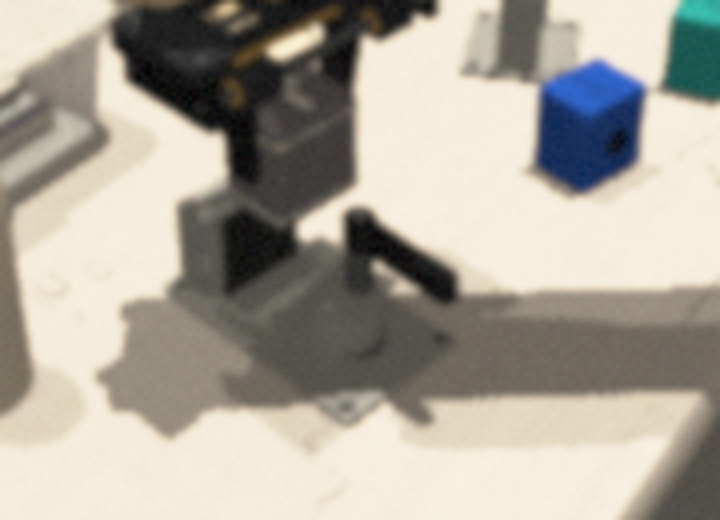

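The cartridge is held level over the bed. The overhead view shows it lined up with the base plate, whose edges are at columns 257 and 377. I'll lower it stepwise and watch the wrist force.

Run:
```python
from h import *
b=hw(-4,0)
env.move_straight([*b,85],rate=100); st("85")
for z in (75,68,62,58,55.5,54.5):
    env.move_straight([*b,z],rate=50); F=np.array(sensors.get_wrist_force()); st(z)
    if F[2]>8 or np.hypot(*F[:2])>12: print("contact"); break
env.hold(.1); st("end")
```

```text
85 t 24.43 tcp [575.679 195.928  85.211] open 63.91 F [ 0.143  1.288 -1.847]
75 t 24.78 tcp [575.377 195.508  74.76 ] open 63.68 F [ 0.105  0.482 -3.011]
68 t 25.07 tcp [575.278 195.488  67.567] open 63.63 F [-0.366  0.045 -3.223]
62 t 25.34 tcp [575.282 195.511  61.546] open 63.64 F [ 0.365  0.276 -2.666]
58 t 25.59 tcp [575.374 195.542  57.715] open 63.55 F [ 0.467  0.337 -3.125]
55.5 t 25.84 tcp [575.462 195.586  55.347] open 63.9 F [-0.38   0.204 -2.84 ]
54.5 t 26.09 tcp [575.56  195.634  54.477] open 63.9 F [ 0.585  0.021 -2.047]
end t 26.19 tcp [575.561 195.67   54.525] open 63.21 F [ 0.111  0.168 -2.881]
```

Run:
```python
from h import *
import pickle
b=hw(-4,0)
for z in (53.8,53.2,52.6):
    env.move_straight([*b,z],rate=30); env.hold(.1); st(z)
    if sensors.get_wrist_force()[2]>0: break
env.gripper_open(); st("open")
env.move_straight([*b,160],rate=150)
r=toolR(H+np.pi); 
Rm=toolR(H+np.pi/2); p=b+57*Rm[:2,1]
env.move_ptp([*p,250],quat(Rm)); env.hold(.2)
T=tcp(); pic,d=vision.capture("wrist"); cv2.imwrite("pics/bed.png",pic); pickle.dump((T,pic,d),open("bed.pkl","wb")); st("look")
from meas import *
P,m,pic=layer("bed",-100,200,O,200)
q=(P[...,:2]-2*Rm[:2,2]-O); X=q@EX; Y=q@EY; Z=P[...,2]
s=(Z>69)&(Z<80)&(X<24)&(X>-48)&(abs(Y)<45); c=cv2.minAreaRect(np.c_[X[s],Y[s]].astype(np.float32)); print("cart holder frame",c,np.median(Z[s]))
s=(Z>20)&(Z<68)&(X>18)&(X<60)&(abs(Y)<30); print("seal",np.percentile(X[s],[2,10,50])if s.sum() else 0)
s=(Z>97)&(Z<106)&(abs(X)<180)&(abs(Y)<60)
for lo in (-131,-115,-100,-85,-70,-58):
        t=s&(X>lo)&(X<lo+12)
        if t.sum(): print("   ",lo,np.percentile(Y[t],[2,50,98]),np.percentile(X[t],[2,98]))
pic,d=vision.capture("side"); cv2.imwrite("pics/bed_s.png",cv2.resize(pic[200:330,220:400],None,fx=4,fy=4,interpolation=cv2.INTER_CUBIC))
```

```text
53.8 t 26.54 tcp [575.649 195.655  54.377] open 64.12 F [-3.955 -2.038  5.469]
open t 27.27 tcp [575.584 195.619  53.8  ] open 87.07 F [ 0.188 -0.017 -0.901]
look t 28.88 tcp [519.345 204.676 248.623] open 86.89 F [-0.208 -0.09  -0.324]
cart holder frame ((-5.137247085571289, -3.3384323120117188), (64.05482482910156, 48.98979949951172), 89.7984390258789) 75.64486124994662
seal [25.127 25.638 51.164]
    -131 [-12.17   -5.338   0.619] [-130.669 -119.185]
    -115 [-12.289  -5.783   0.703] [-114.811 -103.172]
    -100 [-13.323  -6.259  -0.123] [-99.824 -88.294]
    -85 [-13.455  -7.158  -0.074] [-84.914 -73.191]
    -70 [-16.266  -7.218   2.652] [-69.547 -58.223]
    -58 [-16.381  -7.248   2.651] [-57.739 -47.989]
```

View pics/bed.png

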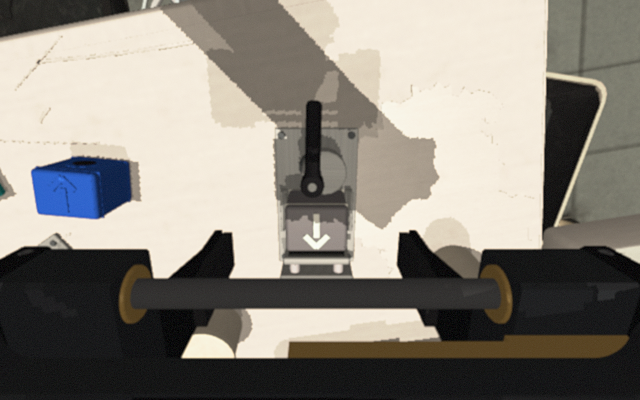

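View pics/bed_s.png

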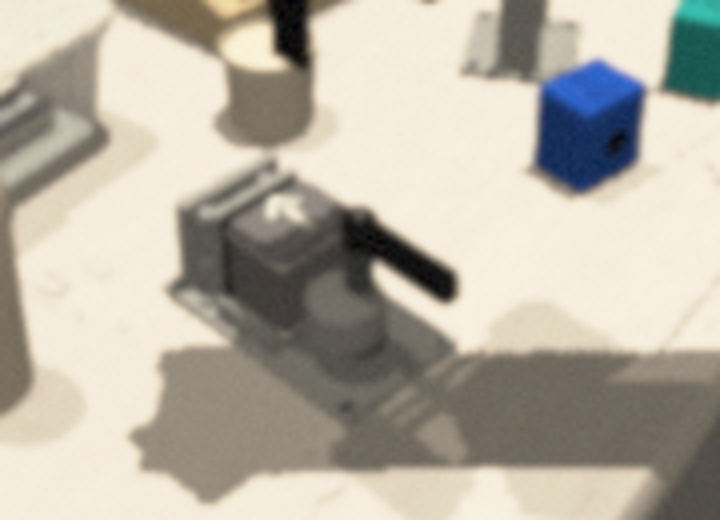

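The cartridge is seated: its top is at 75.6 mm, its centre at column 316 matches the sealing plate (281–351), and the seal gap is about 4–5 mm. The pivot is at (312,187), i.e. holder (−56.5, −3.7). I'll now close the fingers and push the lever clockwise along its arc.

```bash
cat > lev.py <<'E'
from h import *
A=np.array([-56.5,-3.7])
def pose(th,g,z,r=48):
    u=np.array([-np.cos(th),np.sin(th)]); t=np.array([np.sin(th),np.cos(th)])
    p=A+r*u-(16.5+g)*t
    return [*hw(*p),z], quat(toolR(H+np.pi-th)), t[0]*EX+t[1]*EY
E
python3 - <<'E'
from lev import *
env.grab(); st("closed")
p,q,t=pose(0,20,180); env.move_ptp(p,q); st("a")
p,q,t=pose(0,20,97); env.move_straight(p,q,rate=120); st("b")
print(np.array(sensors.get_joint_positions()))
for g in (12,8,5,2):
    p,q,t=pose(0.03,g,97); env.move_straight(p,q,rate=40); F=np.array(sensors.get_wrist_force()); print(g,F,F[:2]@t)
    if F[:2]@t<-5: break
E
```

```text
closed t 30.46 tcp [519.39  205.239 250.005] open 0.31 F [-0.87   0.21   0.366]
a t 31.84 tcp [469.909 173.093 180.195] open 0.65 F [ 0.603 -0.044 -0.072]
b t 32.68 tcp [470.062 173.389  97.574] open 0.11 F [0.499 0.096 1.554]
[ 0.545  0.363 -1.13   1.946  0.376  1.065  2.226]
12 [-0.045  0.076 -0.811] 0.06569074854239865
8 [ 0.014 -0.271  0.251] -0.2631166244667043
5 [-0.445  0.251  0.698] 0.15721191943849477
2 [0.423 0.064 0.074] 0.14633509203886297
```

Run:
```python
from lev import *
for th in np.r_[np.arange(0.1,1.46,0.12),1.5,1.54,1.57,1.6]:
    p,q,t=pose(th,0,97); env.move_straight(p,q,rate=35); F=np.array(sensors.get_wrist_force()); print(round(th,2),round(sensors.get_clock(),2),F,round(F[:2]@t,2))
    if np.linalg.norm(F)>35: print("high"); break
pic,d=vision.capture("side"); cv2.imwrite("pics/lev_s.png",cv2.resize(pic[200:330,220:400],None,fx=4,fy=4,interpolation=cv2.INTER_CUBIC))
```

```text
0.1 34.12 [ 0.453  0.152 -0.027] 0.27
0.22 34.45 [ 0.666 -1.005  0.736] -0.68
0.34 34.77 [-1.043  0.106 -0.33 ] -0.42
0.46 35.1 [ 0.2   -1.842 -0.265] -1.37
0.58 35.42 [-0.119 -0.779 -1.376] -0.65
0.7 35.75 [-0.867  0.118 -1.117] -0.59
0.82 36.08 [-2.161 -3.25   0.181] -3.59
0.94 36.4 [-5.009 -4.639  2.683] -6.55
1.06 36.73 [-7.147 -4.863  3.8  ] -8.36
1.18 37.05 [-7.385 -4.586  5.73 ] -8.21
1.3 37.38 [-8.235 -4.989  4.467] -8.7
1.42 37.7 [-8.611 -4.723  3.31 ] -8.52
1.5 37.97 [-8.977 -4.516  3.847] -8.49
1.54 38.22 [-9.999 -4.514  3.585] -9.28
1.57 38.47 [-9.2   -4.486  3.719] -8.31
1.6 38.72 [-9.883 -4.61   3.949] -8.78
```

View pics/lev_s.png

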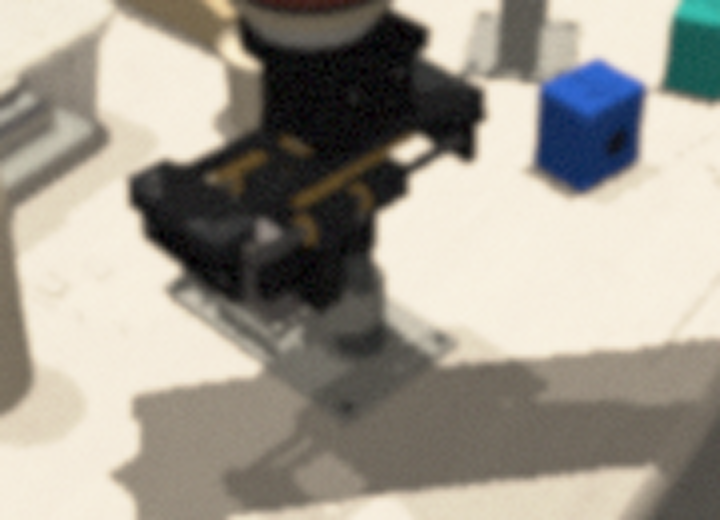

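The force is steady at about 9 N and the stop isn't felt yet. I'll continue gently to the stop, back off and look.

Run:
```python
from lev import *
import pickle
last=1.6
for th in (1.62,1.64,1.66,1.68,1.70,1.72):
    p,q,t=pose(th,0,97); env.move_straight(p,q,rate=25); env.hold(.05); F=np.array(sensors.get_wrist_force()); last=th; print(th,round(F[:2]@t,2),F)
    if F[:2]@t<-16: break
p,q,t=pose(last,30,97); env.move_straight(p,q,rate=80)
p,q,t=pose(last,30,200); env.move_straight(p,q,rate=150); env.gripper_open()
Rm=toolR(H+np.pi/2); b=hw(-25,0)+57*Rm[:2,1]
env.move_ptp([*b,260],quat(Rm)); env.hold(.3)
T=tcp(); pic,d=vision.capture("wrist"); cv2.imwrite("pics/fin.png",pic); pickle.dump((T,pic,d),open("fin.pkl","wb")); st("look")
from meas import *
P,m,pic=layer("fin",-100,200,O,200)
q=(P[...,:2]-2*Rm[:2,2]-O); X=q@EX; Y=q@EY; Z=P[...,2]
s=(Z>70)&(Z<82)&(X<27)&(X>-30)&(abs(Y)<45); print("cart",cv2.minAreaRect(np.c_[X[s],Y[s]].astype(np.float32)),np.median(Z[s]))
s=(Z>96)&(Z<106)&(X>-90)&(X<-20)&(abs(Y)<120)
for lo in range(-15,75,12):
    t=s&(Y>lo)&(Y<lo+12)
    if t.sum(): print(lo,np.percentile(X[t],[2,50,98]))
pic,d=vision.capture("side"); cv2.imwrite("pics/fin_s.png",cv2.resize(pic[200:330,220:400],None,fx=4,fy=4,interpolation=cv2.INTER_CUBIC))
```

```text
1.62 -8.07 [-8.943 -3.036  3.629]
1.64 -10.02 [-11.105  -3.245   3.989]
1.66 -12.5 [-14.318  -5.241   6.214]
1.68 -15.37 [-17.06   -3.749   8.299]
1.7 -19.13 [-21.579  -5.076  11.77 ]
look t 43.91 tcp [498.211 209.306 259.33 ] open 87.04 F [ 0.557  0.885 -0.065]
cart ((2.4015769958496094, -4.968044281005859), (49.17198181152344, 64.1448974609375), 0.0626426637172699) 75.65877526341328
-15 [-68.19  -59.142 -48.122]
-3 [-66.124 -58.439 -50.183]
9 [-63.086 -57.598 -49.98 ]
21 [-62.028 -56.553 -49.369]
33 [-61.068 -55.52  -48.488]
45 [-60.223 -54.858 -47.425]
57 [-59.3   -53.577 -46.66 ]
```

View pics/fin.png

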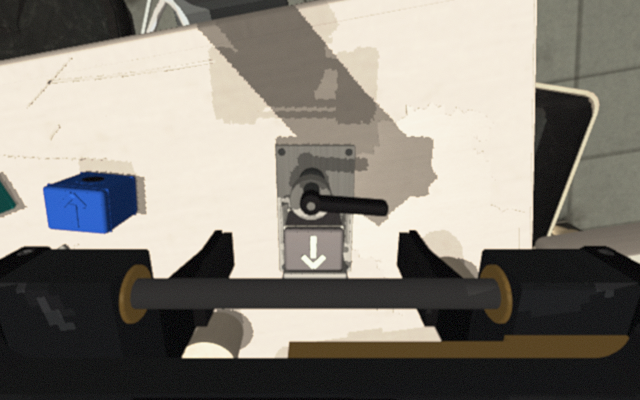

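View pics/fin_s.png

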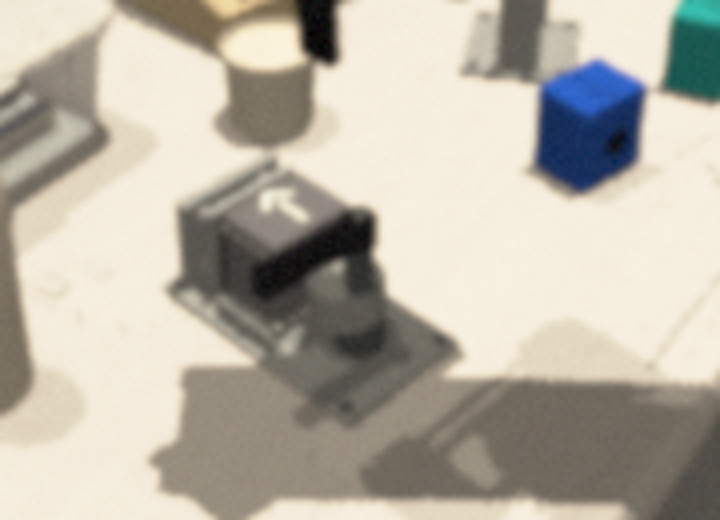

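The lever is at its stop, about 1.65 rad: the bar points to holder +y, from (310,202) to (387,208). The cartridge moved about 7.5 mm in +x onto the plate, with its top still level at 75.7 mm. I'm handing the job in.

Run:
```python
from h import *
st("final"); print(np.abs(sensors.get_joint_velocities()).max()); env.close_job(); print("closed")
```

```text
final t 43.96 tcp [498.32  209.24  259.474] open 86.97 F [ 0.692 -0.136  0.646]
0.0027851421359124597
the job is handed in; nothing more can be done
closed
```

The cartridge is clamped in the holder with the cam lever closed, and I handed the job in at 44 s of the 72 s allowed; no verdict was reported.

I took the cartridge from the rack by its x faces and stood it on the free table, turned to the holder's heading. Then I took it again by its y faces, let it down into the bed with the cam open, and pushed the lever clockwise with closed fingers.

**Last checks**
- **Lever:** it was at its stop, about 1.65 rad in the image. The push force rose from about 9 N to 19 N there, and the lever stayed put after the fingers backed off.
- **Cartridge:** it stood upright with its top level at 75.7 mm. It had moved about 7.5 mm towards the sealing plate, to roughly 3 mm into the rubber, with the port facing the plate. I judged the press force from that travel and did not measure it.
- **Bystanders:** I never came near the cup, bottle or tape roll. In the last pictures the cup looked unmoved. I did not remeasure it, and I did not check the bottle or tape there.
- **Robot:** it was clear of everything and at rest.

**Disagreement:** after my 2 mm wrist-camera correction, the cartridge's sideways position still read 3 to 5 mm off the holder's midline in the last views. The lever pivot was shifted by a similar amount in the view after I set the cartridge down. The cartridge also looked centred on the sealing plate and base plate, so I took this as a camera or frame offset and left it.

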